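# Fit a fresh fume filter and hold in the recessed reset

## Task

Put the fresh filter that stands in its cardboard sleeve into the slot on top of the fume extractor: lower it in, do not let it drop, until its flange sits flat on the top plate, and let go of it. Then take the slim round steel pin with the round wooden handle from the tool rack, reach it through the small round hole in the top plate and hold the recessed reset button all the way down with it; finish still holding the pin on the button, pressed down. Leave the other tools, the used filter and the glass and supplies on the bench where they are.

Things in the scene. Friction and masses are not known exactly. Their poses are not given: they have to be found in the camera images.
- extractor: bench fume extractor, grey box 200 (x) x 240 (y) x 150 mm high, fixed; handles reach y +-138 mm. Origin: centre of its underside; z up. Intake grille on its -x side. Its top plate, 150 mm above the bench, has the long filter slot in the front (-x) half and, in a row along y in the rear half, the round reset hole, a display, a rocker switch and a knob (up to 17 mm above the plate)
- slot (a point): centre of the filter slot's mouth, level with the top plate, 50 mm in front of the extractor's centre. Axes as the extractor's: the slot is 26 mm wide (x) and 116 mm long (y), and deeper than the filter
- reset_hole (a point): centre of the mouth of the reset hole, level with the top plate, at x +45, y -65 mm from the extractor's centre: a round bore of 14 mm diameter with a thin steel bezel. The button's flat 11 mm head lies 14 mm below the mouth when not pressed
- reset_button (a joint): the recessed button's travel, m: 0 out, 0.005 fully down. It returns by a spring: about 1.6 N starts it, 4.9 N holds it fully down, then it meets a hard stop
- filter: fresh filter cassette, grey foam, black frame, 160 g. Origin: centre of its flange's underside (104 mm above the bench in the sleeve); z up, x thickness, y width. Body 20 (x) x 110 (y), 100 mm down; its last 15 mm a foot 14 x 104. Flange 36 x 130 x 8. Grip rib 12 (x) x 60 (y), from 8 to 38 mm above the origin: pinch across x. Home: origin level with slot, x along slot x; either way round
- sleeve: upright open-topped cardboard sleeve holding the fresh filter, fixed, 34 (x) x 124 (y) x 70 mm high, walls and floor 4 mm. Origin: centre of its underside; the filter inside lies along the same axes, give or take a few mm
- rack: plywood tool rack, fixed, 180 (x) x 70 (y) mm. Top plate 60 mm wide, 8 mm thick, its upper face 110 mm above the bench, open below, with three 14 mm square holes at x = -55, 0, +55 mm, in which three tools hang upright by 22 mm collars; which tool is in which hole changes. Origin: centre of its underside; x along the row
- pin: the slim round pin, 60 g: blunt steel shank 8 mm in diameter, 75 mm long; above it a collar (22 mm diameter, 6 mm thick) and a round wooden handle 16 mm in diameter, from 6 to 60 mm above the origin, domed end at 68 mm. Origin: centre of the collar's underside; z up along the handle. Hangs upright in the rack, origin 110 mm above the bench
- pin_tip (a point): the blunt lower end of the pin's shank, 75 mm below the pin's origin
- knife: lead knife in the rack (leave): flat blade 12 mm wide, oblong dark wooden handle 20 x 13 mm reaching 91 mm above its collar's underside, which is its origin
- brush: flux brush in the rack (leave): flat black bristles in a steel ferrule, thin 7 mm steel handle reaching 81 mm above its collar's underside, which is its origin
- used_filter: the used filter (leave): same cassette, dark brown foam, lying flat on the bench, 36 mm thick, 138 x 130 mm
- glass_left: petal-shaped piece of green glass, 4 mm thick, about 125 x 85 mm, flat on the bench, origin in its broad end (leave)
- glass_right: petal-shaped piece of red glass, 4 mm thick, about 125 x 85 mm, flat on the bench, origin in its broad end (leave)
- roundel: small yellow glass roundel in a lead rim, 32 mm diameter, 9 mm high (leave)
- spool: spool of solder, 60 mm diameter, 50 mm high (leave)
- flux: jar of flux, 48 mm diameter, 85 mm high (leave)
There are look-alikes about, which are no part of the job. What is shaped like the pin but green or purple is not meant. What is shaped like the filter but purple is not meant.

How it is judged:
On the way, in this order (a step that is already met when the one before it is completed fails the run):
1. the fresh filter is home in the slot, its flange flat on the top plate, and let go (x of filter in the frame of slot between -0.007 and 0.007 m and y of filter in the frame of slot between -0.007 and 0.007 m and z of filter in the frame of slot between -0.003 and 0.003 m and angle between filter's own z axis and vertical below 0.05 rad and contact force between the fingers and filter below 0.1 N and linear speed of filter below 0.01 m/s), for 0.3 s.
2. the pin is held by the gripper with its tip clear above the rack (contact force between the fingers and pin above 1 N and height (world z) of pin_tip above 0.112 m), for 0.1 s.
3. the reset button is held down with the pin (value of joint reset_button above 0.004 m and contact force between pin and reset_button above 1.5 N and contact force between the fingers and pin above 2 N and horizontal distance between pin_tip and reset_hole below 0.007 m and z of pin_tip in the frame of reset_hole below -0.012 m), for 0.5 s.
At the end, for the whole second after the job is handed in: The fresh filter is home in the slot (7 mm of centre, flange within 3 mm of the top plate, upright within 3 degrees), not held; the fingers hold the pin (over 2 N), its tip is through the reset hole, presses the button with over 1.5 N and keeps it at least 4 of its 5 mm down (all of step 3 and x of filter in the frame of slot between -0.007 and 0.007 m and y of filter in the frame of slot between -0.007 and 0.007 m and z of filter in the frame of slot between -0.003 and 0.003 m and angle between filter's own z axis and vertical below 0.05 rad and contact force between the fingers and filter below 0.1 N); the arm keeps its last pose, push and grip.
It fails at once if the fresh filter is dropped into the slot (falls faster than 0.6 m/s while entering it) (z of filter in the frame of slot below 0.098 m and horizontal distance between filter and slot below 0.02 m and linear speed of filter above 0.6 m/s).
It fails at once if the button is touched by the gripper (contact force between the arm and reset_button above 0.3 N).
It fails at once if a bystander (other tool, used filter, glass piece, roundel, spool or jar) is moved more than 30 mm (distance of any of used_filter, knife, brush, glass_left, glass_right, roundel, spool, flux from where it was at the start of the episode above 0.03 m).
It also fails if it takes over 67 s, if anything falls off the work surface, if the arm or the gripper's body presses on something with over 40 N, if the wrist force passes 120 N, or if a joint passes its speed limit or range.

## Robot

A 6-joint arm with a two-finger parallel gripper is mounted at the origin on the work surface. World frame = base frame: x ahead of the robot, y to its left, z up, the work surface at z = 0. Lengths are in m, angles in rad, forces in N, time in s.
With the tool pointing down it reaches from about 0.3 to 0.875 m from the base axis. Payload 4.2 kg.
Tool frame: the origin (TCP) lies midway between the tips of the shut fingers; the grasp point (between the pads) lies manip.grip_depth behind it (manip.grip_depth is the distance from the TCP to the grasp point, in m); z points along the fingers, y is the line along which they close (so a half turn about z gives the same grasp; the last joint's range is limited). The gripper opens to 85 mm and grips with 20 to 120 N. Pads are 22 mm wide; open, the fingers measure 114 mm over their backs; the gripper's body (76 mm by 85 mm) begins 54 mm behind the grasp point. The pads swing forward as they close: fully open they stand 13 mm farther back than shut.
Start: joints at [1.227, 0.32, 1.565, -0, 1.257, -0.02], TCP at [0.183, 0.545, 0.231] pointing down, gripper open.
Joint ranges: [-3.11, 3.11], [-0.84, 2.01], [0.21, 2.61], [-1.34, 4.49], [0.05, 2.63], [-2.56, 2.56]. Speed limits (rad/s): [2.57, 2.57, 3.14, 3.14, 3.14, 3.14].

## Interface

Orientations are given as a unit quaternion [w, x, y, z].
In Python, from bench import manip gives the robot as it stands. The module is installed in compiled form; this text tells all that it offers.
- The arm moves only by the tool arm_command, never from a script. Its argument "targets" is a list that holds one entry, the list of rows, each a list of 7 numbers: the shift along the tool's x, y, z scaled (see below), then the turn, a rotation vector about the tool's x, y, z scaled (see below), then the opening in per cent of the stroke, from 0 (shut) to 100 (fully open). A call has 1 to 12 rows; each row is the pose to reach, as a shift and turn from the pose commanded when the call began, along the tool's axes at that moment; what a row does not reach only later rows make up. The controller multiplies each number of a shift by 400 mm and each number of a turn by 45 degrees. A row lasts 1/12 s, in which the tool goes at most 41.7 mm and 7.16 degrees, less where a joint would pass 70% of its speed; a pose out of reach is approached as far as the arm can. A call with a number of a shift or a turn outside -1 to 1 is refused whole. A call with a gripper value outside its range is refused whole. The fingers move at their own pace and stop on an object; "force" is the grip in N (left out, the last holds). Time passes only in rows, so rows that repeat a pose let the fingers close. It gives the time, the measured TCP pose, the force, the opening and the grip force at its end, in the units of the state.
- manip.get_obs(): the state, without advancing time (a new reading comes with each control period).
- manip.grab_frame(name): name is "scene" or "top" or "wrist"; returns a dict with "img" (400x640x3 uint8, red, green, blue), "range_z" (400x640 float32, m along the optical axis (not along the pixel's ray), 0 where there is no reading), "mtx" (3x3 intrinsics, pixels), "dist_coeffs" ([k1, k2, p1, p2, k3] as OpenCV has them; the pictures are not rectified), "rvec" (rotation vector, rad) and "tvec" (3), from world to camera coordinates, as OpenCV has them; the wrist camera has in their place "hand_eye" (4x4, takes a point from camera to tool coordinates, whose origin is the TCP and whose axes are the flange's). Camera axes: x right, y down, z forward; pixel columns grow to the right and rows downward; lengths in m; the calibration is good to about 2 mm. A picture is of the moment at which its call begins: read the wrist's pose just before it.
- manip.finish_job(): hands the job in; it is judged then, once.
The state is a dict: "clock": time; "joint_positions": joint angles; "joint_velocities": joint speeds; "joint_torque": joint torques, N m; "position": TCP position; "tcp_rot": TCP orientation; "ft_force": force on the tool from outside, world axes, zero at the start; "moment": the same for the moment, N m; "opening": finger opening in m; "grasp_force": force on a finger pad.
Only numpy, scipy, OpenCV 4.12 (cv2) and the standard library are available. Lean on these libraries where they do the work, as an engineer would, in place of code of your own. Each camera call takes 0.05 s, during which the arm holds its last target. There are 200 camera calls.

## Working session

There is one attempt and no reset: what is moved stays moved. The work goes in short steps, Python scripts to look and compute and a tool call to move; the robot and the scene stay as the last step left them, time stands still between calls to the robot, and variables do not carry over. Pictures are saved under pics/ and viewed, at most 10 in all, crops included, and the job is handed in when it is done.

Besides the shell and the picture viewer there is one more tool, called after "Request:" as name(argument=value, ...) on one line, values as JSON. arm_command: Moves the arm, as the interface text tells. Shifts and turns lie within -1 to 1; 1 stands for 400 mm of shift or 45 degrees of turn. Its arguments: {"type":"object","properties":{"targets":{"type":"array"},"force":{"type":"number"}},"required":["targets"]}

```bash
mkdir -p pics
cat > h.py <<'E'
import numpy as np, cv2
from scipy.spatial.transform import Rotation as R
from bench import manip
def cam(name):
    o=manip.get_obs(); f=manip.grab_frame(name)
    if name=="wrist":
        q=np.array(o["tcp_rot"]); T=np.eye(4); T[:3,:3]=R.from_quat(q[[1,2,3,0]]).as_matrix(); T[:3,3]=o["position"]
        f["c2w"]=T@np.array(f["hand_eye"])
    else:
        M=np.eye(4); M[:3,:3]=cv2.Rodrigues(np.array(f["rvec"],float))[0]; M[:3,3]=np.ravel(f["tvec"]); f["c2w"]=np.linalg.inv(M)
    return f
def cloud(f):
    h,w=f["range_z"].shape; v,u=np.mgrid[:h,:w]
    p=cv2.undistortPoints(np.stack([u,v],-1).reshape(-1,1,2).astype(np.float64),np.array(f["mtx"]),np.array(f["dist_coeffs"])).reshape(h,w,2)
    z=f["range_z"]; P=np.dstack([p[...,0]*z,p[...,1]*z,z])@f["c2w"][:3,:3].T+f["c2w"][:3,3]
    P[z==0]=np.nan
    return P
def save(f,n): cv2.imwrite("pics/"+n+".png",f["img"][...,::-1])
E
python3 - <<'E'
from h import *
o=manip.get_obs(); print(o, manip.grip_depth)
for n in("top","scene"):
    f=cam(n); save(f,n); np.savez(n,img=f["img"],P=cloud(f))
    print(n,f["c2w"][:3].round(3).tolist())
E
```

```text
{'clock': 0.0, 'joint_positions': array([ 1.22698246e+00,  3.20296770e-01,  1.56574282e+00,  1.44792775e-05,
        1.25737880e+00, -1.99850652e-02]), 'joint_velocities': array([ 2.27786238e-03, -6.96107885e-05, -2.39985665e-04, -1.01107624e-03,
        7.37416404e-04, -3.59623452e-04]), 'joint_torque': array([ 7.49405226e-04, -4.15510905e+01, -2.34157366e+01, -2.63399124e-04,
        8.32647085e-03, -1.68864995e-05]), 'position': array([0.18278221, 0.54464615, 0.2304547 ]), 'tcp_rot': array([-1.71907664e-04,  1.61210005e-01,  9.86919703e-01, -8.96563586e-04]), 'ft_force': array([ 0.13164469,  0.4066266 , -0.18170464]), 'moment': array([-0.01564019,  0.00179104,  0.01093475]), 'grasp_force': 0.0, 'opening': 0.08535042475867649} 0.0187
top [[-0.02, -0.998, 0.056, 0.443], [-1.0, 0.02, -0.001, 0.06], [-0.0, -0.056, -0.998, 1.153]]
scene [[0.059, 0.608, -0.792, 1.581], [0.998, -0.019, 0.061, -0.03], [0.022, -0.794, -0.608, 0.934]]
```

View pics/top.png

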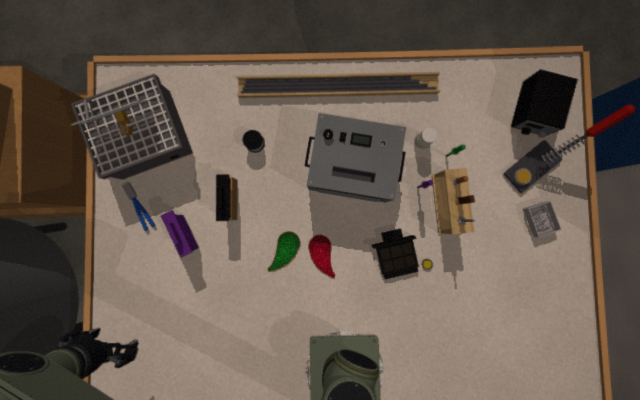

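View pics/scene.png

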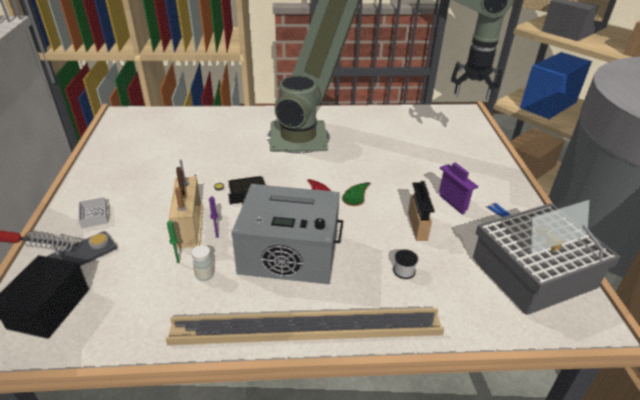

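The top view shows the filter in its sleeve at (226,197), the extractor at (357,158) with its slot at (354,174) and hole at (383,142), and the rack at (452,202) with three tools. Next I'll measure them.

Run:
```python
from h import *
d=np.load("top.npz"); P=d["P"]; I=d["img"]
def seg(u0,u1,v0,v1,z0,z1,lab):
    S=P[v0:v1,u0:u1]; m=(S[...,2]>z0)&(S[...,2]<z1); Q=S[m]
    n,l,st,c=cv2.connectedComponentsWithStats(m.astype(np.uint8))
    if n<2: print(lab,"none"); return
    k=1+np.argmax(st[1:,4]); Q=S[l==k]
    r=cv2.minAreaRect((Q[:,:2]*1000).astype(np.float32)); print(lab,len(Q),"zmed",np.median(Q[:,2]).round(4),"rect mm",np.round(r[0],1),np.round(r[1],1),round(r[2],1))
seg(295,415,105,210,.143,.156,"extractor")
seg(205,245,165,230,.095,.122,"flange")
seg(205,245,165,230,.128,.152,"rib")
seg(205,245,165,230,.05,.08,"sleeve")
seg(425,480,160,240,.1,.12,"rack")
S=P[160:240,425:490]; m=S[...,2]>.125
n,l,st,c=cv2.connectedComponentsWithStats(m.astype(np.uint8))
for k in range(1,n): Q=S[l==k]; print("tool",st[k,4],Q.mean(0).round(4),Q[:,2].max().round(4))
# slot pixels: below plate or dark within
for (u,v) in [(354,174),(383,142),(328,133)]: print(u,v,P[v,u].round(4),I[v,u])
```

```text
extractor 6038 zmed 0.1492 rect mm [617.8 -36.7] [240.2 200.7] 79.5
flange 489 zmed 0.1111 rect mm [515.2 334.5] [ 36.8 125.6] 89.1
rib 129 zmed 0.1409 rect mm [515.7 334.5] [57.5 13.4] 1.0
sleeve 177 zmed 0.0641 rect mm [516.1 321. ] [  8.8 121.8] 89.1
rack 1338 zmed 0.1095 rect mm [ 493.9 -321.9] [179.6  66. ] 4.3
tool 63 [ 0.5471 -0.3144  0.159 ] 0.1792
tool 31 [ 0.5428 -0.234   0.1379] 0.1482
tool 114 [ 0.4932 -0.3181  0.1741] 0.2033
tool 34 [ 0.4395 -0.3249  0.1645] 0.1943
354 174 [ 0.5807 -0.0383  0.0517] [33 32 32]
383 142 [ 0.656  -0.1118  0.1374] [47 44 42]
328 133 [0.6774 0.0383 0.1647] [78 71 66]
```

Tool heights pick out the pin: the tool at (0.547, -0.314) tops out at 0.179. The expected top heights are pin 0.178, knife 0.201 and brush 0.191. Next I'll go above the filter.

```bash
cat >> h.py <<'E'
def plan(xyz,yaw):
    "row numbers for a target TCP (tool down, tool y at yaw deg)"
    o=manip.get_obs(); q=np.array(o["tcp_rot"]); A=R.from_quat(q[[1,2,3,0]])
    a=np.radians(yaw); y=np.array([np.cos(a),np.sin(a),0]); z=np.array([0,0,-1.]); T=R.from_matrix(np.c_[np.cross(y,z),y,z])
    s=A.inv().apply(np.array(xyz)-o["position"])/.4; r=(A.inv()*T).as_rotvec(degrees=True)/45
    print("shift",s.round(4).tolist(),"turn",r.round(4).tolist(),"dist",np.linalg.norm(s*.4).round(3))
E
python3 -c "
from h import *
plan([.5155,.3345,.27],90)"
```

```text
shift [-0.9557, -0.2337, -0.0983] turn [-0.0021, -0.0004, -0.4123] dist 0.396
```

Request:
arm_command(targets=[[[-0.956, -0.234, -0.098, -0.002, 0, -0.412, 100], [-0.956, -0.234, -0.098, -0.002, 0, -0.412, 100], [-0.956, -0.234, -0.098, -0.002, 0, -0.412, 100], [-0.956, -0.234, -0.098, -0.002, 0, -0.412, 100], [-0.956, -0.234, -0.098, -0.002, 0, -0.412, 100], [-0.956, -0.234, -0.098, -0.002, 0, -0.412, 100], [-0.956, -0.234, -0.098, -0.002, 0, -0.412, 100], [-0.956, -0.234, -0.098, -0.002, 0, -0.412, 100], [-0.956, -0.234, -0.098, -0.002, 0, -0.412, 100], [-0.956, -0.234, -0.098, -0.002, 0, -0.412, 100], [-0.956, -0.234, -0.098, -0.002, 0, -0.412, 100], [-0.956, -0.234, -0.098, -0.002, 0, -0.412, 100]]])

```text
clock: 1.1
position: [0.5165, 0.3337, 0.2697]
tcp_rot: [-0.001, 0.002, 1.0, 0.001]
ft_force: [-0.8, -0.7, 0.0]
opening: 0.0856
grasp_force: 0.0
```

Run:
```python
from h import *
o=manip.get_obs(); print(o["clock"],o["position"],o["joint_positions"])
f=cam("wrist"); save(f,"w1"); P=cloud(f)
for z0,z1,l in((.095,.122,"flange"),(.128,.155,"rib")):
    m=(P[...,2]>z0)&(P[...,2]<z1)&(abs(P[...,0]-.5155)<.09)&(abs(P[...,1]-.3345)<.06); Q=P[m]
    print(l,len(Q),np.median(Q[:,2]) if len(Q) else 0,cv2.minAreaRect((Q[:,:2]*1000).astype(np.float32)) if len(Q) else 0)
```

```text
1.1 [0.51653148 0.33368976 0.26974983] [ 0.55401689  0.36390487  1.40132996  0.00168007  1.3766277  -1.01408179]
flange 3124 0.11186319778402082 ((517.2009887695312, 335.1865234375), (36.077369689941406, 129.91683959960938), 89.40680694580078)
rib 741 0.14182295646733412 ((516.641845703125, 335.41375732421875), (11.712032318115234, 59.569393157958984), 89.58094024658203)
```

View pics/w1.png

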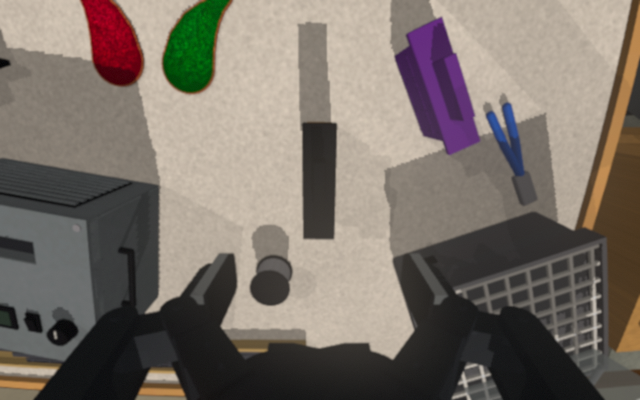

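The wrist view shows the filter clearly at about (319,180), with nothing in the fingers' way. Its measured flange is 36x130 mm at height 0.112, which matches. I'll go down to grasp it.

```bash
python3 -c "
from h import *
plan([.5168,.3353,.115],89.5)"
```

```text
shift [-0.0039, 0.0017, 0.387] turn [0.0016, -0.0019, 0.0095] dist 0.155
```

Request:
arm_command(targets=[[[-0.001, 0.004, 0.1, 0.001, -0.002, 0.01, 100], [-0.001, 0.004, 0.2, 0.001, -0.002, 0.01, 100], [-0.001, 0.004, 0.28, 0.001, -0.002, 0.01, 100], [-0.001, 0.004, 0.34, 0.001, -0.002, 0.01, 100], [-0.001, 0.004, 0.37, 0.001, -0.002, 0.01, 100], [-0.001, 0.004, 0.387, 0.001, -0.002, 0.01, 100], [-0.001, 0.004, 0.387, 0.001, -0.002, 0.01, 100]]], force=50)

```text
clock: 1.73
position: [0.5142, 0.337, 0.1141]
tcp_rot: [-0.001, 0.003, 1.0, -0.0]
ft_force: [-0.5, 0.1, -0.0]
opening: 0.0853
grasp_force: 0.0
```

```bash
python3 -c "
from h import *
plan([.5168,.3353,.115],89.5)"
```

```text
shift [-0.0065, -0.0042, -0.0021] turn [-0.0011, -0.0017, 0.003] dist 0.003
```

Request:
arm_command(targets=[[[-0.006, -0.004, -0.002, 0, 0, 0, 100], [-0.006, -0.004, -0.002, 0, 0, 0, 60], [-0.006, -0.004, -0.002, 0, 0, 0, 30], [-0.006, -0.004, -0.002, 0, 0, 0, 0], [-0.006, -0.004, -0.002, 0, 0, 0, 0], [-0.006, -0.004, -0.002, 0, 0, 0, 0], [-0.006, -0.004, -0.002, 0, 0, 0, 0], [-0.006, -0.004, -0.002, 0, 0, 0, 0], [-0.006, -0.004, -0.002, 0, 0, 0, 0]]], force=50)

```text
clock: 2.48
position: [0.5187, 0.335, 0.1168]
tcp_rot: [0.001, 0.004, 1.0, 0.001]
ft_force: [0.5, -0.1, 1.6]
opening: 0.0111
grasp_force: 49.5
```

Request:
arm_command(targets=[[[0, 0, -0.03, 0, 0, 0, 0], [0, 0, -0.08, 0, 0, 0, 0], [0, 0, -0.14, 0, 0, 0, 0], [0, 0, -0.2, 0, 0, 0, 0], [0, 0, -0.26, 0, 0, 0, 0], [0, 0, -0.33, 0, 0, 0, 0], [0, 0, -0.4, 0, 0, 0, 0], [0, 0, -0.46, 0, 0, 0, 0], [0, 0, -0.49, 0, 0, 0, 0], [0, 0, -0.5, 0, 0, 0, 0], [0, 0, -0.5, 0, 0, 0, 0]]])

```text
clock: 3.4
position: [0.5183, 0.3349, 0.3169]
tcp_rot: [0.001, 0.004, 1.0, 0.001]
ft_force: [-0.2, 0.6, -1.8]
opening: 0.0112
grasp_force: 49.0
```

```bash
python3 -c "
from h import *
import numpy as np
for i in range(4):
  o=manip.get_obs(); print(o['clock'],o['position'],o['ft_force'],o['opening'],o['joint_positions'][5]); manip.grab_frame('top')
plan([.5686,-.0276,.32],-10.5)"
```

```text
3.4 [0.51826578 0.33486548 0.31694942] [-0.24766458  0.6203179  -1.75281281] 0.011240494014547077 -1.0075836501901863
3.45 [0.51786048 0.33462968 0.31560033] [ 0.77211723 -1.01690308 -2.25080891] 0.010975219150844734 -1.0075796624341204
3.5 [0.51763521 0.33448673 0.3148301 ] [-0.55378008  0.38974171 -1.80495684] 0.01096119017841493 -1.0075528102965174
3.55 [0.51756768 0.33443747 0.31452755] [-0.56901876  0.05654684 -1.53748983] 0.011198660314321568 -1.0075711685561912
shift [-0.1348, -0.9042, -0.0127] turn [-0.0022, -0.0, 2.223] dist 0.366
```

Request:
arm_command(targets=[[[-0.013, -0.09, 0, 0, 0, 0.14, 0], [-0.026, -0.18, 0, 0, 0, 0.28, 0], [-0.039, -0.27, 0, 0, 0, 0.42, 0], [-0.052, -0.36, 0, 0, 0, 0.56, 0], [-0.065, -0.43, 0, 0, 0, 0.7, 0], [-0.065, -0.48, 0, 0, 0, 0.84, 0], [-0.065, -0.5, 0, 0, 0, 0.98, 0], [-0.065, -0.5, 0, 0, 0, 1.0, 0], [-0.065, -0.5, 0, 0, 0, 1.0, 0], [-0.065, -0.5, 0, 0, 0, 1.0, 0], [-0.065, -0.5, 0, 0, 0, 1.0, 0]]])

```text
clock: 4.52
position: [0.5424, 0.1355, 0.316]
tcp_rot: [0.0, 0.385, 0.923, 0.001]
ft_force: [0.3, 0.6, -3.3]
opening: 0.0108
grasp_force: 49.4
```

```bash
python3 -c "
from h import *
print(manip.get_obs()['position'],manip.get_obs()['opening'])
plan([.5686,-.0276,.33],-10.5)"
```

```text
[0.54243576 0.13551886 0.31599174] 0.010848403037531752
shift [-0.3359, -0.2403, -0.0354] turn [0.0019, -0.0009, 1.2265] dist 0.166
```

Request:
arm_command(targets=[[[-0.02, -0.02, -0.035, 0, 0, 0.14, 0], [-0.05, -0.04, -0.035, 0, 0, 0.28, 0], [-0.1, -0.06, -0.035, 0, 0, 0.42, 0], [-0.13, -0.08, -0.035, 0, 0, 0.56, 0], [-0.15, -0.1, -0.035, 0, 0, 0.7, 0], [-0.15, -0.1, -0.035, 0, 0, 0.84, 0], [-0.15, -0.1, -0.035, 0, 0, 0.98, 0], [-0.15, -0.1, -0.035, 0, 0, 1.0, 0], [-0.15, -0.1, -0.035, 0, 0, 1.0, 0], [-0.15, -0.1, -0.035, 0, 0, 1.0, 0], [-0.15, -0.1, -0.035, 0, 0, 1.0, 0]]])

```text
clock: 5.43
position: [0.5561, 0.0642, 0.3303]
tcp_rot: [0.0, 0.709, 0.705, 0.001]
ft_force: [0.6, -0.2, -1.4]
opening: 0.0115
grasp_force: 49.4
```

Run:
```python
from h import *
cam("wrist"); f=cam("wrist"); save(f,"w2"); P=cloud(f); np.savez("w2",P=P,img=f["img"])
print(manip.get_obs()["position"])
m=(P[...,2]>.143)&(P[...,2]<.156)&(P[...,0]>.45)&(P[...,1]<.12); Q=P[m]
print(len(Q),np.median(Q[:,2]),cv2.minAreaRect((Q[:,:2]*1000).astype(np.float32)))
plan([.5686,-.0276,.33],-10.5)
```

```text
[0.55607651 0.06405182 0.33034764]
12006 0.1498570427141016 ((647.2828369140625, -36.926673889160156), (230.56329345703125, 146.6549835205078), 79.55290222167969)
shift [-0.2289, 0.0328, 0.0007] turn [0.0022, -0.0013, 0.2251] dist 0.093
```

View pics/w2.png

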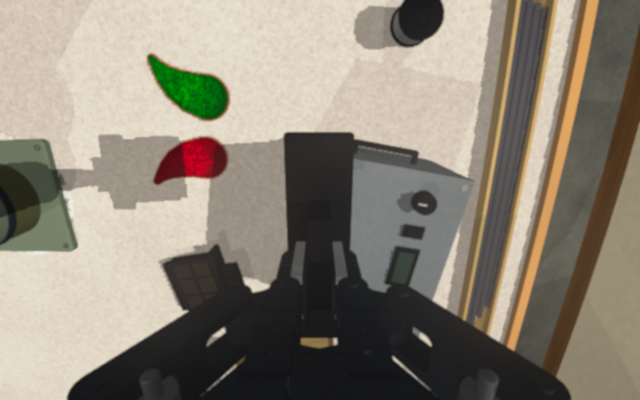

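The held filter hides the slot at about (320,200), but the plate's rear edge is visible. I'll find the slot and hole in the first top frame and the flange's pose in the hand.

Run:
```python
from h import *
d=np.load("top.npz"); P=d["P"]; I=d["img"].astype(float)
f=manip.grab_frame("top"); 
M=cv2.Rodrigues(np.array(f["rvec"],float))[0]; K=np.array(f["mtx"]); D=np.array(f["dist_coeffs"])
C=-M.T@np.ravel(f["tvec"])
def onplane(u,v,z):
    p=cv2.undistortPoints(np.array([[[u,v]]],float),K,D)[0,0]; r=M.T@np.array([p[0],p[1],1]); return C+r*(z-C[2])/r[2]
g=I.mean(2)
sub=g[160:190,322:388]; m=sub<60
n,l,st,c=cv2.connectedComponentsWithStats(m.astype(np.uint8)); k=1+np.argmax(st[1:,4])
vv,uu=np.nonzero(l==k); W=np.array([onplane(u+322,v+160,.15) for u,v in zip(uu,vv)])
print("slot",st[k],W.mean(0),cv2.minAreaRect((W[:,:2]*1000).astype(np.float32)))
print(g[136:149,375:392].astype(int))
sub=g[136:149,377:390]; w=np.clip(85-sub,0,None); vv,uu=np.mgrid[136:149,377:390]
print("hole",onplane((w*uu).sum()/w.sum(),(w*vv).sum()/w.sum(),.15))
P=np.load("w2.npz")["P"]; p=np.array([.5561,.0641,.3303]); Q=P[(abs(P[...,2]-.324)<.02)&(abs(P[...,0]-.556)<.1)&(abs(P[...,1]-.064)<.08)]
print("flange z>..",len(Q)); 
for z0 in (.31,.32,.325,.33,.335,.345): 
    S=P[(P[...,2]>z0)&(P[...,2]<z0+.008)&(abs(P[...,0]-.556)<.03)&(abs(P[...,1]-.064)<.09)]; print(z0,len(S),S[:,:2].min(0) if len(S) else 0,S[:,:2].max(0) if len(S) else 0)
```

```text
slot [ 10   6  44  17 418] [ 0.56929331 -0.02768974  0.15      ] ((569.2623291015625, -27.395126342773438), (116.33457946777344, 26.558732986450195), 78.79533386230469)
[[78 79 78 78 80 80 79 78 78 77 78 78 78 77 79 76 80]
 [80 80 78 78 79 80 79 79 77 80 78 79 78 78 79 80 80]
 [78 79 79 78 80 77 79 79 79 78 79 79 79 79 79 79 81]
 [79 79 80 79 80 78 85 77 79 85 79 78 79 78 78 80 79]
 [77 78 78 79 79 82 93 76 79 89 83 80 81 78 79 77 79]
 [78 77 78 78 81 87 63 48 49 54 79 86 80 77 78 79 78]
 [81 77 78 81 83 59 50 51 44 41 59 97 81 77 80 81 80]
 [78 80 78 82 92 62 80 82 59 40 56 92 76 77 77 80 79]
 [79 79 79 80 89 70 83 86 79 46 61 89 73 77 80 79 80]
 [78 78 80 80 79 81 92 89 83 64 77 80 78 79 79 81 79]
 [79 79 80 78 79 77 95 83 80 85 89 77 80 79 78 79 78]
 [80 77 79 78 80 77 71 73 77 71 79 81 79 80 79 79 79]
 [80 80 80 80 79 78 77 78 80 78 80 79 80 80 79 78 81]]
hole [ 0.65322259 -0.10992367  0.15      ]
flange z>.. 7458
0.31 0 0 0
0.32 6844 [0.5378466  0.00209619] [0.57438187 0.13218937]
0.325 4559 [0.53829879 0.00366903] [0.57394043 0.13201116]
0.33 209 [0.53829653 0.07098675] [0.57353143 0.09741648]
0.335 412 [0.53681847 0.07098675] [0.57504269 0.09748267]
0.345 575 [0.53667132 0.07111001] [0.57505418 0.09755415]
```

```bash
python3 -c "
from h import *
plan([.5696,-.0302,.278],-10.6)"
```

```text
shift [-0.2352, 0.0351, 0.1308] turn [0.0023, -0.0013, 0.2268] dist 0.109
```

Request:
arm_command(targets=[[[-0.06, 0.01, 0, 0.002, -0.001, 0.1, 0], [-0.12, 0.02, 0, 0.002, -0.001, 0.2, 0], [-0.18, 0.03, 0, 0.002, -0.001, 0.227, 0], [-0.225, 0.035, 0, 0.002, -0.001, 0.227, 0], [-0.235, 0.035, 0.0, 0.002, -0.001, 0.227, 0], [-0.235, 0.035, 0.04, 0.002, -0.001, 0.227, 0], [-0.235, 0.035, 0.08, 0.002, -0.001, 0.227, 0], [-0.235, 0.035, 0.11, 0.002, -0.001, 0.227, 0], [-0.235, 0.035, 0.13, 0.002, -0.001, 0.227, 0], [-0.235, 0.035, 0.13, 0.002, -0.001, 0.227, 0], [-0.235, 0.035, 0.13, 0.002, -0.001, 0.227, 0]]])

```text
clock: 6.5
position: [0.5694, -0.0299, 0.2784]
tcp_rot: [-0.0, 0.77, 0.638, 0.0]
ft_force: [0.2, 0.4, -1.4]
opening: 0.011
grasp_force: 49.4
```

Run:
```python
from h import *
a=cam("top"); b=cam("scene"); w=cam("wrist"); o=manip.get_obs(); print(o["position"],R.from_quat(np.array(o["tcp_rot"])[[1,2,3,0]]).as_matrix()[:2,1])
for n,f in(("top",a),("scene",b),("wrist",w)):
    P=cloud(f); m=(P[...,2]>.258)&(P[...,2]<.281)&(abs(P[...,0]-.57)<.08)&(abs(P[...,1]+.028)<.09)
    Q=P[m]; 
    if len(Q)>5: print(n,len(Q),np.median(Q[:,2]),cv2.minAreaRect((Q[:,:2]*1000).astype(np.float32)))
v=np.hstack([a["img"][80:240,270:440],b["img"][130:290,220:390]]); v=cv2.resize(v,None,fx=2.3,fy=2.3); cv2.imwrite("pics/hov.png",v[...,::-1])
```

```text
[ 0.56998122 -0.03011327  0.27942455] [ 0.98274839 -0.18493368]
top 265 0.2727613123247856 ((567.4728393554688, -26.504165649414062), (129.80882263183594, 35.90687561035156), 78.55094146728516)
scene 535 0.2743707414035875 ((570.18505859375, -29.619346618652344), (130.0137481689453, 42.029869079589844), 78.1641616821289)
wrist 6920 0.2742634487129526 ((570.107421875, -26.99553680419922), (129.7145233154297, 36.206607818603516), 79.25765228271484)
```

View pics/hov.png

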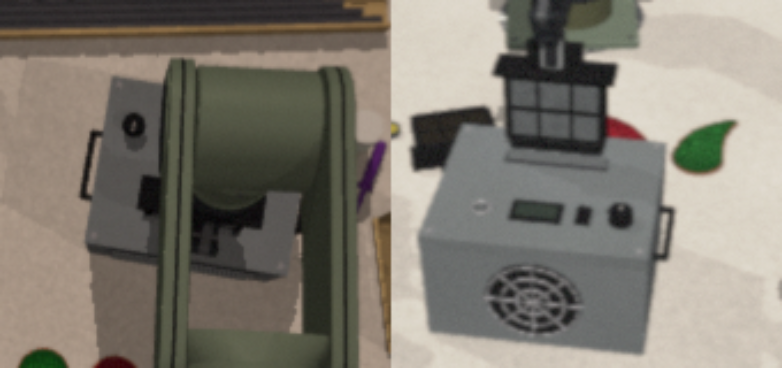

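The crops show the filter straight above the slot and parallel to it. I'll lower it slowly and watch the force.

Request:
arm_command(targets=[[[-0.0016, 0.002, 0.02, 0, 0, 0.005, 0], [-0.0016, 0.002, 0.035, 0, 0, 0.005, 0], [-0.0016, 0.002, 0.045, 0, 0, 0.005, 0], [-0.0016, 0.002, 0.055, 0, 0, 0.005, 0], [-0.0016, 0.002, 0.065, 0, 0, 0.005, 0], [-0.0016, 0.002, 0.075, 0, 0, 0.005, 0], [-0.0016, 0.002, 0.085, 0, 0, 0.005, 0], [-0.0016, 0.002, 0.095, 0, 0, 0.005, 0], [-0.0016, 0.002, 0.105, 0, 0, 0.005, 0], [-0.0016, 0.002, 0.105, 0, 0, 0.005, 0]]])

```text
clock: 7.48
position: [0.5696, -0.0311, 0.2353]
tcp_rot: [-0.001, 0.771, 0.637, -0.0]
ft_force: [0.3, 0.1, -2.9]
opening: 0.011
grasp_force: 49.3
```

Request:
arm_command(targets=[[[0, 0, 0.015, 0, 0, 0, 0], [0, 0, 0.03, 0, 0, 0, 0], [0, 0, 0.045, 0, 0, 0, 0], [0, 0, 0.06, 0, 0, 0, 0], [0, 0, 0.075, 0, 0, 0, 0], [0, 0, 0.09, 0, 0, 0, 0], [0, 0, 0.105, 0, 0, 0, 0], [0, 0, 0.12, 0, 0, 0, 0], [0, 0, 0.135, 0, 0, 0, 0], [0, 0, 0.15, 0, 0, 0, 0], [0, 0, 0.165, 0, 0, 0, 0], [0, 0, 0.17, 0, 0, 0, 0]]])

```text
clock: 8.48
position: [0.5696, -0.031, 0.1671]
tcp_rot: [-0.001, 0.771, 0.637, -0.0]
ft_force: [0.5, -0.7, -2.1]
opening: 0.0114
grasp_force: 49.3
```

Request:
arm_command(targets=[[[0, 0, 0.004, 0, 0, 0, 0], [0, 0, 0.008, 0, 0, 0, 0], [0, 0, 0.012, 0, 0, 0, 0], [0, 0, 0.015, 0, 0, 0, 0], [0, 0, 0.015, 0, 0, 0, 0]]])

```text
clock: 8.9
position: [0.5703, -0.0311, 0.1629]
tcp_rot: [0.0, 0.771, 0.637, 0.0]
ft_force: [-1.5, -0.1, 1.3]
opening: 0.0111
grasp_force: 49.6
```

Run:
```python
from h import *
w=cam("wrist"); o=manip.get_obs(); print(o["position"],o["ft_force"])
P=cloud(w); m=(P[...,2]>.145)&(P[...,2]<.172)&(abs(P[...,0]-.57)<.08)&(abs(P[...,1]+.028)<.09)
g=w["img"].mean(2); Q=P[m]; print(np.histogram(Q[:,2],bins=np.arange(.145,.172,.002)))
```

```text
[ 0.57031785 -0.03104116  0.16289221] [-0.55667381  0.74274128  0.4688757 ]
(array([    0,  4763, 31126,  1142,   147,   877,  5793,   134,    28,
          28,    40,    62,   108]), array([0.145, 0.147, 0.149, 0.151, 0.153, 0.155, 0.157, 0.159, 0.161,
       0.163, 0.165, 0.167, 0.169, 0.171]))
```

The flange top sits at 0.158 on the plate at 0.150, so it is seated. I'll release and rise.

Request:
arm_command(targets=[[[0, 0, 0.001, 0, 0, 0, 20], [0, 0, 0.001, 0, 0, 0, 50], [0, 0, 0.001, 0, 0, 0, 50], [0, 0, 0.001, 0, 0, 0, 50], [0, 0, 0.001, 0, 0, 0, 50], [0, 0, -0.03, 0, 0, 0, 50], [0, 0, -0.1, 0, 0, 0, 50], [0, 0, -0.2, 0, 0, 0, 50], [0, 0, -0.3, 0, 0, 0, 50], [0, 0, -0.35, 0, 0, 0, 50], [0, 0, -0.35, 0, 0, 0, 50]]])

```text
clock: 9.87
position: [0.5725, -0.0313, 0.3084]
tcp_rot: [0.004, 0.771, 0.637, 0.004]
ft_force: [-0.0, 0.3, -0.1]
opening: 0.0426
grasp_force: 0.0
```

Run:
```python
from h import *
w=cam("wrist"); w=cam("wrist"); o=manip.get_obs(); print(o["position"],o["clock"],o["joint_positions"][5])
P=cloud(w); save(w,"w3"); np.savez("w3",P=P,img=w["img"])
for z0,z1 in((.154,.164),(.18,.195)):
    m=(P[...,2]>z0)&(P[...,2]<z1)&(abs(P[...,0]-.57)<.045)&(abs(P[...,1]+.028)<.075); Q=P[m]; print(len(Q),np.median(Q[:,2]),cv2.minAreaRect((Q[:,:2]*1000).astype(np.float32)))
plan([.548,-.317,.30],-85.7)
```

```text
[ 0.5702003  -0.03111673  0.30286065] 9.9667 0.11546066785539158
3341 0.1577028056277085 ((570.6591186523438, -28.083778381347656), (129.81790161132812, 36.08542251586914), 79.0728988647461)
781 0.1876546554437824 ((570.985107421875, -27.911670684814453), (59.5197639465332, 11.50737190246582), 78.71105194091797)
shift [-0.7123, 0.0806, 0.007] turn [0.0015, -0.0018, 1.6622] dist 0.287
```

View pics/w3.png

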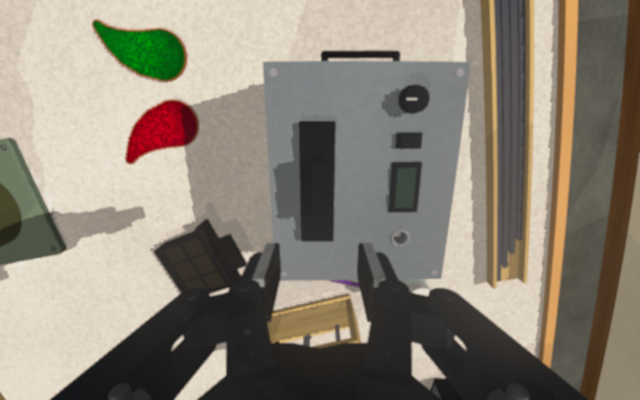

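The filter is home: flange top 0.158, centred and level. The reset hole shows at about (400,238). I'll measure it from this frame and move on to the pin.

Request:
arm_command(targets=[[[-0.06, 0.01, 0, 0, 0, 0.14, 60], [-0.12, 0.015, 0, 0, 0, 0.28, 60], [-0.19, 0.02, 0, 0, 0, 0.42, 60], [-0.27, 0.03, 0, 0, 0, 0.56, 60], [-0.35, 0.04, 0, 0, 0, 0.7, 60], [-0.42, 0.05, 0, 0, 0, 0.84, 60], [-0.48, 0.055, 0, 0, 0, 0.98, 60], [-0.5, 0.055, 0, 0, 0, 1.0, 60], [-0.5, 0.055, 0, 0, 0, 1.0, 60], [-0.5, 0.055, 0, 0, 0, 1.0, 60]]])

```text
clock: 10.8
position: [0.5534, -0.231, 0.3009]
tcp_rot: [-0.001, 0.956, 0.294, -0.001]
ft_force: [0.1, 1.2, 0.4]
opening: 0.0513
grasp_force: 0.0
```

Run:
```python
from h import *
d=np.load("w3.npz"); P=d["P"]; g=d["img"].mean(2)
S=g[224:252,386:414]; c=cv2.HoughCircles(cv2.resize(S,None,fx=8,fy=8,interpolation=cv2.INTER_CUBIC).clip(0,255).astype(np.uint8),cv2.HOUGH_GRADIENT,2,200,param1=80,param2=20,minRadius=40,maxRadius=100)
print(c); u,v=c[0,0,:2]/8-.5+np.array([386,224]); print(u,v)
# plane intersection through local affine fit of plate pixels to XY
vv,uu=np.mgrid[215:262,375:425]; Q=P[215:262,375:425]; m=abs(Q[...,2]-.15)<.003
A=np.c_[uu[m],vv[m],np.ones(m.sum())]; X=np.linalg.lstsq(A,Q[m][:,:2],rcond=None)[0]; print("hole",[u,v,1]@X)
plan([.548,-.317,.30],-85.7)
```

```text
NoneTraceback (most recent call last):
  File "<stdin>", line 4, in <module>
TypeError: 'NoneType' object is not subscriptable
```

Run:
```python
from h import *
d=np.load("w3.npz"); P=d["P"]; g=d["img"].mean(2)
vv,uu=np.mgrid[215:262,375:425]; Q=P[215:262,375:425]; m=abs(Q[...,2]-.15)<.003
A=np.c_[uu[m],vv[m],np.ones(m.sum())]; X=np.linalg.lstsq(A,Q[m][:,:2],rcond=None)[0]
s=g[222:256,384:418]; med=np.median(s); mk=(abs(s-med)>18).astype(np.uint8)
n,l,st,c=cv2.connectedComponentsWithStats(mk,connectivity=8); k=1+np.argmax(st[1:,4]); print(med,st[k])
pts=np.argwhere(l==k)[:,::-1].astype(np.float32); (cx,cy),r=cv2.minEnclosingCircle(pts); u,v=cx+384,cy+222
print(u,v,r,"hole",[u,v,1]@X, "mm/px",np.linalg.norm(X[0])*1000)
m=(abs(P[...,2]-.15)<.003)&(P[...,0]>.48)&(P[...,0]<.76)&(abs(P[...,1]+.037)<.15); Q=P[m]; r=cv2.minAreaRect((Q[:,:2]*1000).astype(np.float32)); print(r)
# front/rear edges
a=np.radians(-10.5); ex=np.array([np.cos(a),np.sin(a)]); ey=np.array([-ex[1],ex[0]]); print(np.percentile(Q[:,:2]@ex,[.2,99.8]),np.percentile(Q[:,:2]@ey,[.2,99.8]))
h=[u,v,1]@X; print("hole ext coords",h@ex,h@ey)
plan([.548,-.317,.30],-85.7)
```

```text
123.66666666666667 [ 10  10  13  12 101]
400.0 237.0 6.324655532836914 hole [ 0.65211707 -0.10855818] mm/px 1.1535980663532883
((619.4261474609375, -36.580841064453125), (240.23623657226562, 201.31375122070312), 79.45026397705078)
[0.51568336 0.7152726 ] [-0.04194253  0.19654773]
hole ext coords 0.6609804662639593 0.01209853770671743
shift [-0.132, 0.1703, 0.0017] turn [-0.0037, 0.0016, 0.6637] dist 0.086
```

The hole comes out the same two ways: (0.652, -0.1086). On to the pin.

Request:
arm_command(targets=[[[-0.05, 0.06, 0, 0, 0, 0.14, 60], [-0.1, 0.12, 0, 0, 0, 0.28, 60], [-0.13, 0.17, 0, 0, 0, 0.42, 60], [-0.132, 0.17, 0, 0, 0, 0.56, 60], [-0.132, 0.17, 0, 0, 0, 0.66, 60], [-0.132, 0.17, 0, 0, 0, 0.664, 60], [-0.132, 0.17, 0, 0, 0, 0.664, 60], [-0.132, 0.17, 0, 0, 0, 0.664, 60]]])

```text
clock: 11.47
position: [0.5486, -0.3163, 0.3022]
tcp_rot: [-0.0, 0.999, 0.039, 0.0]
ft_force: [-0.1, -0.5, -0.3]
opening: 0.051
grasp_force: 0.0
```

Run:
```python
from h import *
w=cam("wrist"); w=cam("wrist"); o=manip.get_obs(); print(o["position"],o["clock"])
P=cloud(w); save(w,"w4")
m=(P[...,2]>.13)&(P[...,2]<.21)&(abs(P[...,0]-.5)<.12)&(abs(P[...,1]+.3)<.1)
n,l,st,c=cv2.connectedComponentsWithStats(m.astype(np.uint8))
for k in range(1,n):
    Q=P[l==k]
    if len(Q)<15: continue
    T=Q[Q[:,2]>Q[:,2].max()-.012]; print(st[k].tolist(),Q.mean(0).round(4),"max",Q[:,2].max().round(4),"top",T.mean(0).round(4),w["img"][l==k].mean(0).round())
    for z in(.135,.15,.165):
        S=Q[abs(Q[:,2]-z)<.007]
        if len(S)>8: print(z,len(S),S[:,:2].min(0).round(4),S[:,:2].max(0).round(4))
m=(abs(P[...,2]-.11)<.003)&(abs(P[...,0]-.494)<.12)&(abs(P[...,1]+.32)<.06); Q=P[m]; print("rack",cv2.minAreaRect((Q[:,:2]*1000).astype(np.float32)))
```

```text
[ 0.54851704 -0.31665763  0.30231592] 11.5667
[314, 174, 15, 24, 307] [ 0.5529 -0.3171  0.1653] max 0.1781 top [ 0.5513 -0.3173  0.1744] [120.  84.  51.]
0.135 34 [ 0.5513 -0.3241] [ 0.5575 -0.3098]
0.15 44 [ 0.5516 -0.3247] [ 0.5575 -0.31  ]
0.165 75 [ 0.5463 -0.3248] [ 0.5574 -0.3102]
[314, 218, 15, 45, 547] [ 0.5003 -0.3211  0.1811] max 0.2023 top [ 0.4971 -0.3216  0.1988] [86. 65. 48.]
0.135 41 [ 0.4999 -0.3273] [ 0.5052 -0.3146]
0.15 59 [ 0.4923 -0.3288] [ 0.5052 -0.3147]
0.165 66 [ 0.495  -0.3283] [ 0.5053 -0.3149]
[318, 264, 7, 35, 219] [ 0.4425 -0.3258  0.1671] max 0.1915 top [ 0.4421 -0.3259  0.1875] [100.  93.  88.]
0.135 31 [ 0.4398 -0.3288] [ 0.4436 -0.3227]
0.15 36 [ 0.4403 -0.3286] [ 0.4446 -0.3227]
0.165 44 [ 0.4398 -0.3297] [ 0.4446 -0.3227]
rack ((495.0362243652344, -321.760986328125), (179.2459259033203, 60.13880920410156), 4.566678047180176)
```

View pics/w4.png

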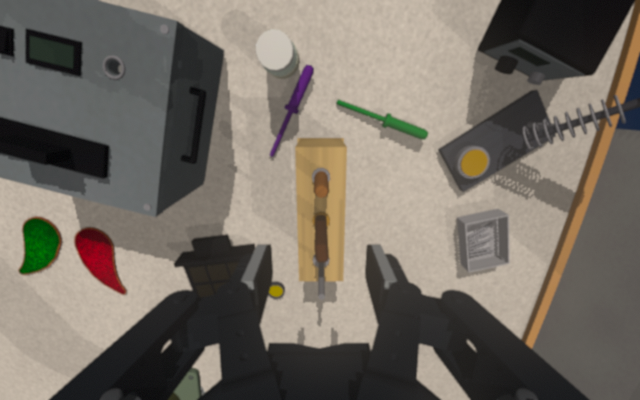

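The wrist view shows the pin's round brown handle at (321,188). The purple and green look-alikes lie loose on the bench. The pin is at (0.5497, -0.3173) by both its handle and the rack geometry.

```bash
python3 -c "
from h import *
plan([.5497,-.3173,.134],-85.7)"
```

```text
shift [0.0027, 0.002, 0.4208] turn [-0.0004, -0.0004, 0.0015] dist 0.168
```

Request:
arm_command(targets=[[[0.0027, 0.002, 0.08, 0, 0, 0.001, 60], [0.0027, 0.002, 0.17, 0, 0, 0.001, 60], [0.0027, 0.002, 0.25, 0, 0, 0.001, 60], [0.0027, 0.002, 0.32, 0, 0, 0.001, 60], [0.0027, 0.002, 0.38, 0, 0, 0.001, 60], [0.0027, 0.002, 0.41, 0, 0, 0.001, 60], [0.0027, 0.002, 0.42, 0, 0, 0.001, 60], [0.0027, 0.002, 0.42, 0, 0, 0.001, 60], [0.0027, 0.002, 0.42, 0, 0, 0.001, 60]]])

```text
clock: 12.32
position: [0.5501, -0.3184, 0.1352]
tcp_rot: [0.0, 0.999, 0.037, 0.001]
ft_force: [-0.2, 0.3, 0.8]
opening: 0.0512
grasp_force: 0.0
```

Request:
arm_command(targets=[[[0, 0, 0, 0, 0, 0, 40], [0, 0, 0, 0, 0, 0, 10], [0, 0, 0, 0, 0, 0, 0], [0, 0, 0, 0, 0, 0, 0], [0, 0, 0, 0, 0, 0, 0], [0, 0, 0, 0, 0, 0, 0], [0, 0, 0, 0, 0, 0, 0]]], force=80)

```text
clock: 12.9
position: [0.55, -0.3186, 0.1356]
tcp_rot: [0.001, 0.999, 0.036, 0.001]
ft_force: [0.3, 0.4, 5.7]
opening: 0.014
grasp_force: 78.0
```

Request:
arm_command(targets=[[[0, 0, -0.03, 0, 0, 0, 0], [0, 0, -0.07, 0, 0, 0, 0], [0, 0, -0.12, 0, 0, 0, 0], [0, 0, -0.18, 0, 0, 0, 0], [0, 0, -0.24, 0, 0, 0, 0], [0, 0, -0.3, 0, 0, 0, 0], [0, 0, -0.36, 0, 0, 0, 0], [0, 0, -0.42, 0, 0, 0, 0], [0, 0, -0.44, 0, 0, 0, 0], [0, 0, -0.44, 0, 0, 0, 0], [0, 0, -0.44, 0, 0, 0, 0]]])

```text
clock: 13.82
position: [0.5491, -0.3181, 0.3092]
tcp_rot: [-0.0, 0.999, 0.036, -0.0]
ft_force: [-1.0, -0.5, -1.4]
opening: 0.0144
grasp_force: 77.9
```

Run:
```python
from h import *
s=cam("scene"); s=cam("scene"); w=cam("wrist"); o=manip.get_obs(); print(o["position"],o["opening"],o["grasp_force"],o["ft_force"])
p=o["position"]
for n,f in(("scene",s),("wrist",w)):
    P=cloud(f); m=(abs(P[...,0]-p[0])<.03)&(abs(P[...,1]-p[1])<.03)
    for z in np.arange(-.1,.04,.012):
        Q=P[m&(abs(P[...,2]-p[2]-z)<.006)]
        if len(Q)>3: print(n,z.round(3),len(Q),"x",(Q[:,0].min()-p[0]).round(4),(Q[:,0].max()-p[0]).round(4),"y",(Q[:,1].min()-p[1]).round(4),(Q[:,1].max()-p[1]).round(4))
i=np.hstack([cv2.resize(s["img"][120:270,120:270],(400,400)),cv2.resize(w["img"][100:300,220:420],(400,400))]); cv2.imwrite("pics/pin.png",i[...,::-1])
plan([.652,-.1087,.31],-85.7)
```

```text
[ 0.54877113 -0.3179016   0.30796929] 0.013960463527419148 77.89270934415981 [-0.52887247 -0.0784952  -0.4905477 ]
scene -0.088 13 x -0.0018 0.0051 y -0.0032 0.0038
scene -0.076 15 x -0.0035 0.0048 y -0.003 0.0035
scene -0.064 12 x -0.0008 0.0056 y -0.0036 0.0039
scene -0.052 15 x -0.0029 0.0058 y -0.0039 0.003
scene -0.04 14 x -0.0003 0.004 y -0.004 0.004
scene -0.028 13 x 0.001 0.0097 y -0.006 0.0079
scene -0.016 42 x -0.006 0.0108 y -0.0078 0.0103
scene -0.004 29 x -0.0003 0.0099 y -0.0065 0.0088
scene 0.008 66 x 0.0016 0.0134 y -0.0186 0.0209
scene 0.02 86 x -0.0062 0.015 y -0.0198 0.0213
scene 0.032 86 x -0.0135 0.0171 y -0.0195 0.0214
wrist -0.1 12 x 0.0011 0.0029 y -0.0013 0.0047
wrist -0.088 43 x -0.0004 0.0034 y -0.0023 0.0054
wrist -0.076 49 x -0.0006 0.0033 y -0.0021 0.0052
wrist -0.064 51 x 0.0002 0.0034 y -0.002 0.005
wrist -0.052 61 x 0.0005 0.0036 y -0.0018 0.0048
wrist -0.04 12 x 0.0022 0.0034 y -0.0009 0.004
wrist -0.028 63 x 0.0007 0.0105 y -0.0081 0.012
wrist -0.016 417 x -0.0016 0.0105 y -0.009 0.0117
wrist -0.004 238 x 0.0014 0.0076 y -0.0058 0.0087
wrist 0.008 718 x 0.0013 0.0121 y -0.0189 0.0223
wrist 0.02 1060 x 0.0015 0.0122 y -0.0191 0.0224
wrist 0.032 1605 x -0.0121 0.0129 y -0.0191 0.0224
shift [0.2954, -0.5029, -0.0047] turn [-0.0032, 0.0039, -0.0028] dist 0.233
```

View pics/pin.png

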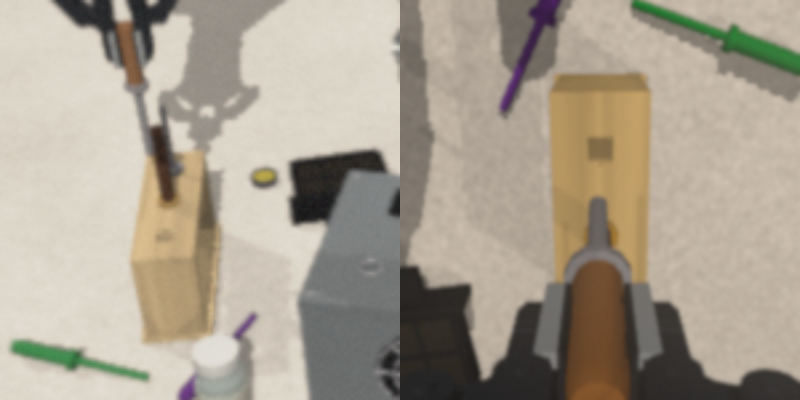

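The pin hangs vertical in the grip, with its shank within about 1 mm of the TCP axis. Next I'll hover over the hole.

Request:
arm_command(targets=[[[0.05, -0.08, 0, 0, 0, 0, 0], [0.1, -0.17, 0, 0, 0, 0, 0], [0.15, -0.26, 0, 0, 0, 0, 0], [0.2, -0.34, 0, 0, 0, 0, 0], [0.25, -0.43, 0, 0, 0, 0, 0], [0.29, -0.49, 0, 0, 0, 0, 0], [0.297, -0.501, 0.02, 0, 0, 0, 0], [0.297, -0.501, 0.05, 0, 0, 0, 0], [0.297, -0.501, 0.075, 0, 0, 0, 0], [0.297, -0.501, 0.08, 0, 0, 0, 0], [0.297, -0.501, 0.08, 0, 0, 0, 0], [0.297, -0.501, 0.08, 0, 0, 0, 0]]])

```text
clock: 14.97
position: [0.653, -0.1106, 0.2782]
tcp_rot: [-0.0, 0.999, 0.036, -0.0]
ft_force: [0.7, 0.1, -1.0]
opening: 0.0144
grasp_force: 78.1
```

Run:
```python
from h import *
s=cam("scene"); s=cam("scene"); w=cam("wrist"); o=manip.get_obs(); p=o["position"]; print(p,o["grasp_force"],o["ft_force"])
for n,f in(("scene",s),("wrist",w)):
    P=cloud(f); m=(abs(P[...,0]-p[0])<.02)&(abs(P[...,1]-p[1])<.02)&(P[...,2]>.163)&(P[...,2]<p[2]-.04); Q=P[m]
    print(n,len(Q),"z",Q[:,2].min(),"x",Q[:,0].min(),Q[:,0].max(),"y",Q[:,1].min(),Q[:,1].max())
    # hole expected pixels
    h=np.linalg.inv(f["c2w"]); c=h[:3,:3]@np.array([.652,-.1087,.15])+h[:3,3]
    print("hole px",cv2.projectPoints(c.reshape(1,3),np.zeros(3),np.zeros(3),np.array(f["mtx"]),np.array(f["dist_coeffs"]))[0].ravel())
    t=h[:3,:3]@np.array([p[0],p[1],p[2]-.1005])+h[:3,3]
    print("tip px",cv2.projectPoints(t.reshape(1,3),np.zeros(3),np.zeros(3),np.array(f["mtx"]),np.array(f["dist_coeffs"]))[0].ravel())
i=np.hstack([cv2.resize(s["img"][175:235,230:290],(400,400)),cv2.resize(w["img"][140:240,270:370],(400,400))]); cv2.imwrite("pics/hole.png",i[...,::-1])
```

```text
[ 0.65343229 -0.11039943  0.27919398] 78.07153979083523 [-0.3567896  -0.56415425  0.08602283]
scene 62 z 0.18086528543820946 x 0.6509532866613944 0.6591728537843475 y -0.1155830194278512 -0.10773738864858172
hole px [259.36785153 220.43140504]
tip px [257.9971114  211.74200944]
wrist 227 z 0.17941212734828973 x 0.6533547210350553 0.6571909612892803 y -0.11305563265656068 -0.10539296768279258
hole px [317.86911896 193.14813123]
tip px [319.79910623 200.8266502 ]
```

View pics/hole.png

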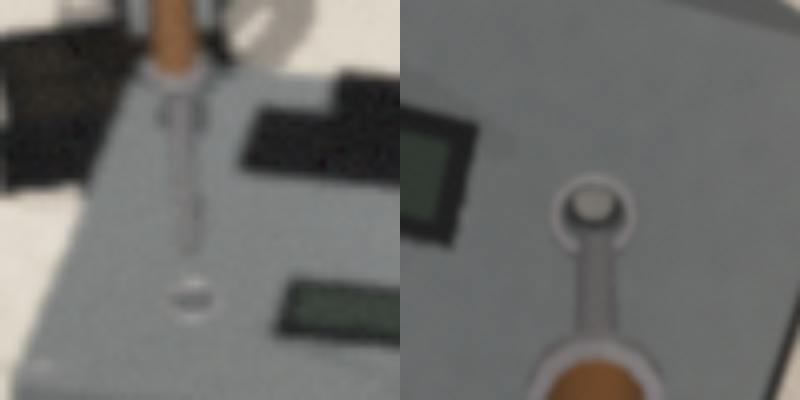

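In the wrist crop the shank lines up with the hole, which is at pixel (318,193) as predicted, with an offset of about 1-2 mm. I'll correct that and enter the bore.

Request:
arm_command(targets=[[[-0.0045, -0.0018, 0, 0, 0, 0, 0], [-0.0045, -0.0018, 0.015, 0, 0, 0, 0], [-0.0045, -0.0018, 0.03, 0, 0, 0, 0], [-0.0045, -0.0018, 0.045, 0, 0, 0, 0], [-0.0045, -0.0018, 0.06, 0, 0, 0, 0], [-0.0045, -0.0018, 0.07, 0, 0, 0, 0], [-0.0045, -0.0018, 0.08, 0, 0, 0, 0], [-0.0045, -0.0018, 0.088, 0, 0, 0, 0], [-0.0045, -0.0018, 0.092, 0, 0, 0, 0], [-0.0045, -0.0018, 0.092, 0, 0, 0, 0], [-0.0045, -0.0018, 0.092, 0, 0, 0, 0]]])

```text
clock: 16.03
position: [0.6516, -0.1092, 0.2416]
tcp_rot: [-0.0, 0.999, 0.036, 0.0]
ft_force: [-0.3, -0.1, 0.3]
opening: 0.0144
grasp_force: 78.1
```

Request:
arm_command(targets=[[[0, 0, 0.006, 0, 0, 0, 0], [0, 0, 0.012, 0, 0, 0, 0], [0, 0, 0.018, 0, 0, 0, 0], [0, 0, 0.022, 0, 0, 0, 0], [0, 0, 0.022, 0, 0, 0, 0], [0, 0, 0.022, 0, 0, 0, 0]]])

```text
clock: 16.53
position: [0.6517, -0.1092, 0.2333]
tcp_rot: [0.0, 0.999, 0.036, 0.001]
ft_force: [0.2, -0.3, 3.1]
opening: 0.014
grasp_force: 78.3
```

Request:
arm_command(targets=[[[0, 0, 0.003, 0, 0, 0, 0], [0, 0, 0.006, 0, 0, 0, 0], [0, 0, 0.007, 0, 0, 0, 0], [0, 0, 0.007, 0, 0, 0, 0], [0, 0, 0.007, 0, 0, 0, 0]]])

```text
clock: 16.95
position: [0.6518, -0.1092, 0.2313]
tcp_rot: [0.0, 0.999, 0.036, 0.001]
ft_force: [-0.4, 0.2, 7.0]
opening: 0.0142
grasp_force: 79.2
```

Request:
arm_command(targets=[[[0, 0, 0.002, 0, 0, 0, 0], [0, 0, 0.003, 0, 0, 0, 0], [0, 0, 0.003, 0, 0, 0, 0], [0, 0, 0.003, 0, 0, 0, 0], [0, 0, 0.003, 0, 0, 0, 0], [0, 0, 0.003, 0, 0, 0, 0], [0, 0, 0.003, 0, 0, 0, 0], [0, 0, 0.003, 0, 0, 0, 0]]])

```text
clock: 17.62
position: [0.652, -0.1092, 0.2311]
tcp_rot: [0.0, 0.999, 0.036, 0.002]
ft_force: [-1.3, 0.4, 9.8]
opening: 0.0145
grasp_force: 79.5
```

Run:
```python
from h import *
for i in range(4): s=cam("scene"); o=manip.get_obs(); print(o["position"].round(4),o["ft_force"].round(1),o["grasp_force"].round(1),o["opening"])
P=cloud(s); m=(P[...,2]>.154)&(P[...,2]<.164)&(abs(P[...,0]-.57)<.045)&(abs(P[...,1]+.028)<.075); print("flange",np.median(P[m],0))
```

```text
Traceback (most recent call last):
AttributeError: 'float' object has no attribute 'round'
```

The push has met the hard stop: the force rose to 9.8 N with no further travel, and the tip is at about 0.131 m, the fully pressed depth. I'll hand in.

```bash
python3 -c "
from bench import manip
o=manip.get_obs(); print(o['ft_force'],o['grasp_force']); print(manip.finish_job())"
```

```text
[-1.37834692  0.62819693 11.44618113] 79.4877326558344
the job is handed in; nothing more can be done
None
```

I handed the job in with the fresh filter home in the slot and let go, and the pin held on the reset button, pressed to its hard stop with about 11 N; the judge's verdict was not shown.

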